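# Lay a varnished parquet panel in the dollhouse

### The job

With the red-handled lifting spatula in the gripper, lever the clear hinged cover of the dust box up by its red lip until it stands open, and leave it open. Then slide the blade under the varnished parquet panel, lift it off its ribs, carry it level under the dollhouse gallery and lower it gently onto the two joists, centred and square on them, and draw the blade out. Lay the spatula flat on the bench; neither gripper nor arm may touch the panel, the dust box or its cover, and leave the jar and the miniature furniture where they are.

Things in the scene. Friction and masses are not known exactly. Their poses are not given: they have to be found in the camera images.
- spatula: Trowel-like lifting spatula, 0.16 kg, flat on the bench at the start. Origin: on its underside below the handle's middle; x to the blade tip, z up. Steel plate 2.5 mm thick: front blade 48 mm wide (y), x=40 to 122; rear plate 34 mm wide, x=-35 to 40. A carried panel's centre belongs at x=85 mm.
- spatula_handle (a point): Middle of the red handle bar, 52 mm above the spatula's underside: bar 50 mm long (x), 16 mm wide (y), 20 mm tall, on two thin posts 18 mm before and behind. Grip across the 16 mm. The hand must lean back, to the spatula's rear, 20 to 45 degrees, to clear the house's gallery.
- spatula_tip (a point): Middle of the blade's front edge, on the underside (x=122 mm).
- panel: Dollhouse parquet panel, dark and light chequers, about 0.06 kg, 70 (x) x 100 (y) x 6 mm. Origin: centre of its underside; z up. Starts in the dust box within a few mm of its centre, on two ribs, underside 22 mm above the bench. Varnish is fresh: gripper and arm must not touch it.
- dustbox: Fixed grey drying box. Origin: on the bench below the ribs' centre; x away from its open front. Base 6 mm thick, x=-48 to 50. Two ribs along x, 70 long, 8 wide, at y=-40 and 40, tops z=22: the blade has a gap 72 mm wide, 16 high below the panel. Side walls (inner faces y=-66, 66) and back wall (inner face x=46) reach z=37. Only the cover's skirt closes the front.
- cover (a joint): Clear cover of the dust box with red edges, 132 mm wide, hinged at its far edge. 0 rad shut; grows as the front goes up; 1.57 upright; stop at 1.6. Stiff hinge (about 0.16 Nm): stays where it is left; lifting at the lip takes 2 to 3 N. May start a few degrees open.
- cover_hinge (a point): On the cover's hinge axis (along y), middle of its width, at x=52, z=40 mm of the dust box. In the shut cover the 4 mm plate lies level at this height; at the front a skirt hangs from z=38 to 12, outer face at x=-48 of the dust box; the lip runs on forward from it.
- cover_lip (a point): Middle of the front edge of the cover's red lip, mid-thickness; moves with the cover. Lip 4 mm thick, 14 mm deep, 132 wide, at plate level: shut, its edge is at x=-62, z=40 mm of the dust box, 114 mm from the hinge. The blade tip fits below it, in the corner before the skirt.
- house: Fixed dollhouse room, 200 mm wide (y). Origin: on the bench below the joists' centre; x away from its open front. Base 6 mm thick, x=-75 to 75. Two joists along x, 70 long, 8 wide, at y=-40 and 40, tops z=22, gap between 72 wide, 16 high. Low blue side walls at y=-94 and 94, x=-13 to 73, to z=56. Open at the back.
- gallery_edge (a point): Middle of the front edge of the house's plank gallery, on its underside (x=-73, z=180 mm of the house). The gallery runs from here 65 mm back, 200 mm wide, 14 thick, on two black 12 mm posts at x=-20, y=-88 and 88 of the house, with small brackets. Panel, blade and handle pass beneath.
- room_seat (a point): Centre of the two joists at their tops (22 mm above the bench): where the centre of the panel's underside belongs, panel x along house x (either way round).
- bookcase: Miniature bookcase, 34 x 34 x 64 mm, loose on the gallery; origin under its centre.
- armchair: Miniature red armchair, 36 x 40 x 52 mm, loose on the gallery; origin under its centre.
- jar: Amber varnish jar with black lid, 42 mm wide, 65 mm tall, loose on the bench beyond the box and the house; origin under its centre.
Things that resemble listed ones, but are neither listed nor needed, are in the scene too. What is shaped like the dustbox but pink is not meant. Of the things shaped like the spatula, the bare steel one is meant.

How it is judged:
On the way, in this order (a step that is already met when the one before it is completed fails the run):
1. the cover has been levered open, past about 70 degrees (value of joint cover above 1.2 rad), for 0.2 s.
2. the panel is carried on the spatula, clear of the dust box (height (world z) of panel above 0.03 m and contact force between panel and spatula above 0.1 N and contact force between panel and dustbox below 0.02 N), for 0.2 s.
3. the panel lies centred on the joists, the blade no longer touching it (horizontal distance between panel and room_seat below 0.012 m and angle between the x axis of panel and the x axis of house, either way round below 0.12 rad and angle between panel's own z axis and vertical below 0.06 rad and z of panel in the frame of room_seat between -0.003 and 0.003 m and contact force between panel and spatula below 0.02 N and contact force between panel and house above 0.1 N), for 0.2 s.
At the end, for the whole second after the job is handed in: Panel on the joists, untouched by the spatula: centre within 12 mm, square within 0.12 rad, level within 0.06 rad, underside within 3 mm of the tops; cover open more than 1.2 rad; spatula flat on the bench (within 0.08 rad), clear of house and box; all at rest (all of step 3 and linear speed of each of panel, spatula below 0.01 m/s and value of joint cover above 1.2 rad and height (world z) of spatula between -0.004 and 0.006 m and angle between spatula's own z axis and vertical below 0.08 rad and contact force between spatula and house below 0.02 N and contact force between spatula and dustbox below 0.02 N).
It fails at once if gripper or arm touches the varnished panel (contact force between any of the fingers, the arm and panel above 0.3 N).
It fails at once if gripper or arm touches the dust box or its cover (contact force between any of the fingers, the arm and dustbox above 0.5 N).
It fails at once if the panel is tipped by more than 20 degrees (angle between panel's own z axis and vertical above 0.35 rad).
It fails at once if the panel is slammed or pressed hard (over 15 N) onto the house (contact force between panel and house above 15 N).
It fails at once if the bookcase, the armchair or the jar is moved by more than 15 mm (distance of any of bookcase, armchair, jar from where it was at the start of the episode above 0.015 m).
It also fails if it takes over 64 s, if anything falls off the work surface, if the arm or the gripper's body presses on something with over 40 N, if the wrist force passes 120 N, or if a joint passes its speed limit or range.

### The arm

A 6-joint arm with a two-finger parallel gripper is mounted at the origin on the work surface. World frame = base frame: x ahead of the robot, y to its left, z up, the work surface at z = 0. Lengths are in m, angles in rad, forces in N, time in s.
With the tool pointing down it reaches from about 0.225 to 0.875 m from the base axis. Payload 3.4 kg.
Tool frame: the origin (TCP) lies at the very end of the fingers, on their centre line; the grasp point (between the pads) lies manip.grip_point_offset behind it (manip.grip_point_offset is the distance from the TCP to the grasp point, in m); z points along the fingers, y is the line along which they close (so a half turn about z gives the same grasp; the last joint's range is limited). The gripper opens to 85 mm and grips with 20 to 120 N. Pads are 22 mm wide; open, the fingers measure 114 mm over their backs; the gripper's body (76 mm by 85 mm) begins 54 mm behind the grasp point. The pads swing forward as they close: fully open they stand 13 mm farther back than shut.
Start: joints at [-1.369, 0.276, 1.505, -0, 1.361, -0.121], TCP at [0.182, -0.545, 0.231] pointing down, gripper open.
Joint ranges: [-2.89, 2.89], [-0.75, 2.08], [0.22, 2.7], [-1.18, 4.32], [0.11, 2.71], [-2.7, 2.7]. Speed limits (rad/s): [2.57, 2.57, 3.14, 3.14, 3.14, 3.14].

### API

Orientations are given as a unit quaternion [w, x, y, z].
In Python, from rig import manip gives the robot as it stands.
- The arm moves only by the shell command python3 -m pendant 'ROWS' [FORCE]. ROWS is JSON, a list of rows, each an object of numbers: "jaw": the opening, from -1 (shut) to 1 (fully open); "tx", "ty", "tz": the shift along the world's x, y, z in cm; "ax", "ay", "az": the turn, a rotation vector about the world's x, y, z in degrees. In form: [{"jaw": .., "tx": .., "ty": .., "tz": .., "ax": .., "ay": .., "az": ..}, ...]. A call has 1 to 10 rows; each row is the pose to reach, as a shift and turn from the pose commanded when the call began; what a row does not reach only later rows make up. A row lasts 1/8 s, in which the tool goes at most 62.5 mm and 10.7 degrees, less where a joint would pass 70% of its speed; a pose out of reach is approached as far as the arm can. A call with a gripper value outside its range is refused whole. The fingers move at their own pace and stop on an object; FORCE is the grip in N (left out, the last holds). Time passes only in rows, so rows that repeat a pose let the fingers close. It gives the time, the measured TCP pose, the force, the opening and the grip force at its end, in the units of the state.
- manip.get_state(): the state, without advancing time (a new reading comes with each control period).
- manip.get_image(name): name is "scene" or "top" or "wrist"; returns a dict with "pixels" (420x560x3 uint8, blue, green, red), "depth" (420x560 float32, m along the optical axis (not along the pixel's ray), 0 where there is no reading), "fx", "fy", "cx", "cy" (pixels), "pose" (4x4, takes a point from camera to world coordinates). Camera axes: x right, y down, z forward; pixel columns grow to the right and rows downward; lengths in m; the calibration is good to about 2 mm. A picture is of the moment at which its call begins.
- manip.sign_off(): hands the job in; it is judged then, once.
The state is a dict: "clock": time; "qpos": joint angles; "qd": joint speeds; "effort": joint torques, N m; "position": TCP position; "ee_rot": TCP orientation; "contact_force": force on the tool from outside, world axes, zero at the start; "moment": the same for the moment, N m; "width": finger opening in m; "gripper_force": force on a finger pad.
Only numpy, scipy, OpenCV 4.12 (cv2) and the standard library are available. Lean on these libraries where they do the work, as an engineer would, in place of code of your own. Each camera call takes 0.05 s, during which the arm holds its last target. There are 200 camera calls.

## Working session

There is one attempt and no reset: what is moved stays moved. The work goes in short steps, Python scripts to look and compute and a shell command to move; the robot and the scene stay as the last step left them, time stands still between calls to the robot, and variables do not carry over. Pictures are saved under pics/ and viewed, at most 10 in all, crops included, and the job is handed in when it is done.

```bash
ls; mkdir -p pics; python3 - <<'E'
from rig import manip
import cv2,numpy as np,pickle
s=manip.get_state();print(s['clock'],s['position'],s['ee_rot'],manip.grip_point_offset,s['width'])
for n in("top","scene"):
    im=manip.get_image(n);pickle.dump(im,open(f'pics/{n}.pkl','wb'));cv2.imwrite(f'pics/{n}0.png',im['pixels'])
    print(n,im['fx'],im['fy'],im['cx'],im['cy']);print(np.round(im['pose'],3))
E
```

```text
pics
0.0 [ 0.18229357 -0.54481216  0.23045401] [-8.86136025e-04  9.87004296e-01  1.60691421e-01 -2.93131201e-05] 0.0187 0.08541941960102588
top 525.5722822606917 525.5722822606917 277.1319448042925 212.65369906176926
[[ 1.400e-02 -1.000e+00  2.600e-02  4.790e-01]
 [-1.000e+00 -1.400e-02 -1.000e-03  5.800e-02]
 [ 2.000e-03 -2.600e-02 -1.000e+00  1.449e+00]
 [ 0.000e+00  0.000e+00  0.000e+00  1.000e+00]]
scene 545.7972090570969 545.7972090570969 271.2047992962762 218.71195101200928
[[ 0.674  0.484 -0.558  1.256]
 [ 0.739 -0.439  0.511 -0.618]
 [ 0.002 -0.757 -0.653  0.991]
 [ 0.     0.     0.     1.   ]]
```

View pics/top0.png

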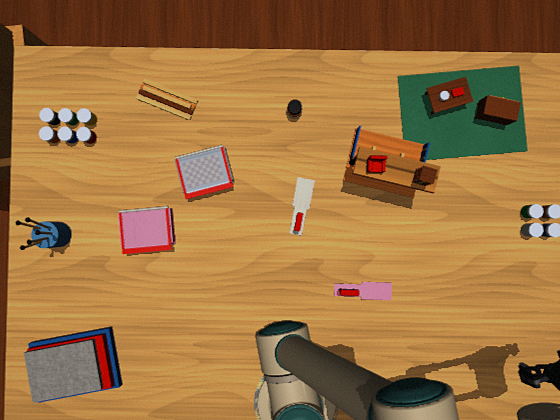

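View pics/scene0.png

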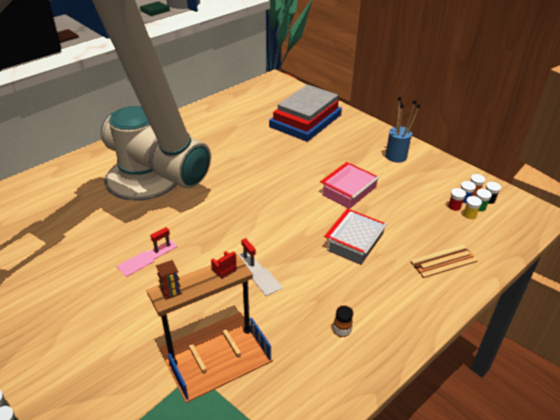

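Two spatulas are visible in the top view: bare steel at (300,207) and pink at (363,291). The steel one fits the description. There are also two boxes: grey with the chequered panel at (205,170) and pink at (147,230). The grey one is meant. The house is at (390,165) and the jar at (294,108). Next I'll confirm in one enlarged crop and run the first masks.

```bash
cat > h.py <<'E'
import numpy as np,cv2,pickle
def ray(im,uv,z):
    uv=np.atleast_2d(uv).astype(float);P=im['pose']
    d=np.c_[(uv[:,0]-im['cx'])/im['fx'],(uv[:,1]-im['cy'])/im['fy'],np.ones(len(uv))]@P[:3,:3].T
    o=P[:3,3];return o+d*((z-o[2])/d[:,2])[:,None]
def cloud(im):
    v,u=np.mgrid[:420,:560];D=im['depth']
    c=np.dstack([(u-im['cx'])/im['fx']*D,(v-im['cy'])/im['fy']*D,D])
    return c@im['pose'][:3,:3].T+im['pose'][:3,3]
def proj(im,p):
    P=im['pose'];c=(np.atleast_2d(p)-P[:3,3])@P[:3,:3]
    return np.c_[c[:,0]/c[:,2]*im['fx']+im['cx'],c[:,1]/c[:,2]*im['fy']+im['cy']]
def rect(xy):
    (c,s,a)=cv2.minAreaRect(np.float32(xy)*1000);return np.round(c,1),np.round(s,1),round(a,2)
E
python3 - <<'E'
from h import *
im=pickle.load(open('pics/top.pkl','rb'));W=cloud(im);I=im['pixels']
cv2.imwrite('pics/crop1.png',cv2.resize(I[115:245,165:450],None,fx=2.8,fy=2.8,interpolation=cv2.INTER_CUBIC))
H=cv2.cvtColor(I,cv2.COLOR_BGR2HSV);h,s,v=[H[...,k].astype(int) for k in range(3)]
def box(m,a):
    o=np.zeros_like(m);o[a[1]:a[3],a[0]:a[2]]=1;return m&o
red=((h<8)|(h>172))&(s>170)&(v>90)
print('table z',np.median(W[350:380,200:240,2]))
steel=box((s<60)&(v>120),(285,170,320,240))
print('steel',steel.sum(),np.median(W[...,2][steel]),rect(ray(im,np.argwhere(steel)[:,::-1],.0025)[:,:2]))
r=box(red,(285,170,320,240));print('handle',r.sum(),np.median(W[...,2][r]),rect(ray(im,np.argwhere(r)[:,::-1],.062)[:,:2]),np.median(W[r],0))
r=box(red,(170,140,240,205));z=W[...,2][r];print('cover red',r.sum(),np.percentile(z,[5,50,95]),rect(W[r][:,:2]))
p=W[r];np.set_printoptions(precision=4,suppress=True)
print('cover plane fit',np.linalg.lstsq(np.c_[p[:,:2]-p[:,:2].mean(0),np.ones(len(p))],p[:,2],rcond=None)[0],p[:,:2].mean(0))
g=box((abs(W[...,2]-.194)<.006),(330,130,450,215));print('gallery top',g.sum(),rect(ray(im,np.argwhere(g)[:,::-1],.194)[:,:2]),np.median(W[...,2][g]))
b=box((h>95)&(h<125)&(s>100)&(v>60),(340,115,435,170))
n,L=cv2.connectedComponents(b.astype(np.uint8))
for k in range(1,n):
    m=L==k
    if m.sum()>20: print('blue',m.sum(),np.percentile(W[...,2][m],[5,50,95]),rect(W[m][:,:2]))
E
```

```text
table z -0.0003882772355316977
steel 696 0.0017033443251041058 (array([534.3,  -7.6]), array([ 47. , 156.3]), 79.46)
handle 97 0.06150061258018624 (array([491.4,   1.1]), array([14. , 47.1]), 79.44) [0.49017593 0.00113272 0.06150061]
cover red 403 [0.03618171 0.04185956 0.04697603] (array([553.9, 211.9]), array([300.2, 163.7]), 35.25)
cover plane fit [-0.3964 -0.326   0.0443] [0.5907 0.2482]
gallery top 1633 (array([ 618.2, -227.8]), array([201. ,  67.4]), 77.22) 0.19365853707954805
blue 53 [0.0404 0.054  0.059 ] (array([ 708.3, -150.7]), array([ 3.7, 82.4]), 77.93)
blue 48 [0.0482 0.0554 0.0604] (array([ 682.6, -339.9]), array([ 6.9, 52.3]), 77.02)
```

View pics/crop1.png

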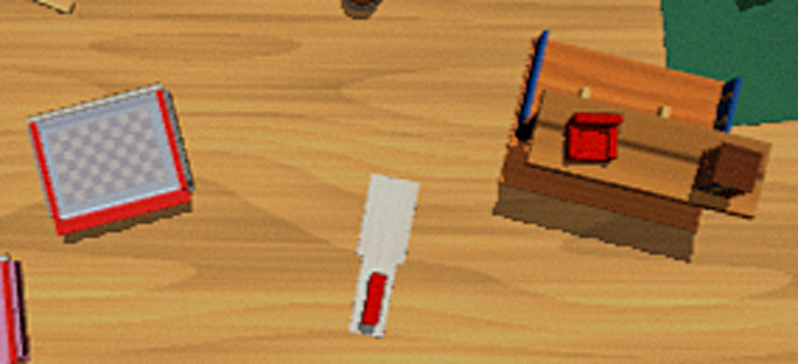

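The crop shows the bare steel spatula with its blade pointing away from the robot. The grey box has its red lip at the lower edge, crop (60,228) to (190,203), facing the robot. The house has its gallery towards the robot, and the joist ends are just visible at crop (585,93) and (663,112). Now I'll get the box frame, a house cross-check from the scene view, and the grasp move.

```bash
cat >> h.py <<'E'
from scipy.spatial.transform import Rotation as R
def Tm(p,r):
    T=np.eye(4);T[:3,:3]=r;T[:3,3]=p;return T
def spat(x,y,z,yaw,pitch=0): # mm, deg; pitch>0 = tip up
    return Tm(np.array([x,y,z])/1000,(R.from_euler('z',yaw,degrees=True)*R.from_euler('y',-pitch,degrees=True)).as_matrix())
LEAN=35
def G0(lean=LEAN): # spatula->tcp nominal
    r=R.from_euler('y',-lean,degrees=True).as_matrix()@np.diag([1,-1,-1.])
    return Tm(np.array([0,0,.052])+.0187*r[:,2],r)
def tcp():
    from rig import manip
    s=manip.get_state();q=s['ee_rot'];return Tm(s['position'],R.from_quat([q[1],q[2],q[3],q[0]]).as_matrix())
def rows(target,now):
    t=(target[:3,3]-now[:3,3])*100;a=R.from_matrix(target[:3,:3]@now[:3,:3].T).as_rotvec(degrees=True)
    print('t[cm]',np.round(t,2),'a[deg]',np.round(a,2))
E
python3 - <<'E'
from h import *
np.set_printoptions(precision=4,suppress=True)
im=pickle.load(open('pics/top.pkl','rb'));sc=pickle.load(open('pics/scene.pkl','rb'))
def reds(im):
    H=cv2.cvtColor(im['pixels'],cv2.COLOR_BGR2HSV).astype(int);h,s,v=H[...,0],H[...,1],H[...,2]
    return (((h<8)|(h>172))&(s>150)&(v>80)).astype(np.uint8)
for im_,n,b in((im,'top',(172,140,238,202)),(sc,'scene',(322,205,390,265))):
    m=reds(im_);o=np.zeros_like(m);o[b[1]:b[3],b[0]:b[2]]=1;m&=o
    k,L,st,_=cv2.connectedComponentsWithStats(m)
    for i in range(1,k):
        if st[i,4]>15:
            uv=np.argwhere(L==i)[:,::-1]
            Wm=ray(im_,uv,.042);print(n,st[i],'rect@42',rect(Wm[:,:2]));
            W=cloud(im_)[L==i];print('  depth z',np.percentile(W[:,2],[5,50,95]))
            print('  corners px',cv2.boxPoints(cv2.minAreaRect(uv.astype(np.float32))).round(1).tolist())
# house check: predicted joist ends in scene view
a=np.deg2rad(-12.8);h=lambda x,y,z:[.6577+(x*np.cos(a)-y*np.sin(a))/1000,-.2368+(x*np.sin(a)+y*np.cos(a))/1000,z/1000]
print('joists px',proj(sc,[h(35,-40,22),h(-35,-40,22),h(35,40,22),h(-35,40,22)]))
H=cv2.cvtColor(sc['pixels'],cv2.COLOR_BGR2HSV).astype(int)
sub=sc['pixels'][325:385,180:250];W=cloud(sc)[325:385,180:250]
m=(abs(W[...,2]-.022)<.003)&(W[...,0]>.6)&(H[325:385,180:250,1]<150)
k,L,st,_=cv2.connectedComponentsWithStats(m.astype(np.uint8))
for i in range(1,k):
    if st[i,4]>30: print('joist',st[i]+[180,325,0,0,0],rect(W[L==i][:,:2]),np.median(W[L==i],0))
rows(spat(491.5,.6,60,-10.5)@G0(),tcp());rows(spat(491.5,.6,0,-10.5)@G0(),tcp())
E
```

```text
top [175 147  58  52 424] rect@42 (array([618.7, 254.4]), array([111.3, 132. ]), 15.5)
  depth z [0.0361 0.0419 0.047 ]
  corners px [[174.8000030517578, 159.0], [222.5, 146.60000610351562], [232.89999389648438, 186.60000610351562], [185.3000030517578, 199.10000610351562]]
scene [325 207  59  45 267] rect@42 (array([619.4, 259.2]), array([109.7, 137.9]), 15.61)
  depth z [0.0396 0.0433 0.0469]
  corners px [[324.1000061035156, 236.1999969482422], [337.79998779296875, 203.1999969482422], [383.3999938964844, 222.10000610351562], [369.6000061035156, 255.1999969482422]]
joists px [[202.5769 368.9634]
 [189.1586 344.4635]
 [237.277  352.9164]
 [222.8627 329.645 ]]
joist [223 330  17  25  96] (array([ 669.5, -196.2]), array([ 9.2, 70.3]), 77.41) [ 0.6717 -0.1963  0.0223]
joist [190 345  16  25  92] (array([ 651.3, -273.7]), array([ 8.2, 67.8]), 77.05) [ 0.6508 -0.2737  0.0224]
t[cm] [ 31.98  54.35 -13.38] a[deg] [  2.37 -35.28 -28.11]
t[cm] [ 31.98  54.35 -19.38] a[deg] [  2.37 -35.28 -28.11]
```

```bash
python3 -m pendant '[{"jaw":1,"tx":32,"ty":54.4,"tz":-9,"ax":2.4,"ay":-35.3,"az":-28.1},{"jaw":1,"tx":32,"ty":54.4,"tz":-9,"ax":2.4,"ay":-35.3,"az":-28.1},{"jaw":1,"tx":32,"ty":54.4,"tz":-9,"ax":2.4,"ay":-35.3,"az":-28.1},{"jaw":1,"tx":32,"ty":54.4,"tz":-9,"ax":2.4,"ay":-35.3,"az":-28.1},{"jaw":1,"tx":32,"ty":54.4,"tz":-9,"ax":2.4,"ay":-35.3,"az":-28.1},{"jaw":1,"tx":32,"ty":54.4,"tz":-9,"ax":2.4,"ay":-35.3,"az":-28.1},{"jaw":1,"tx":32,"ty":54.4,"tz":-9,"ax":2.4,"ay":-35.3,"az":-28.1},{"jaw":1,"tx":32,"ty":54.4,"tz":-9,"ax":2.4,"ay":-35.3,"az":-28.1},{"jaw":1,"tx":32,"ty":54.4,"tz":-9,"ax":2.4,"ay":-35.3,"az":-28.1},{"jaw":1,"tx":32,"ty":54.4,"tz":-9,"ax":2.4,"ay":-35.3,"az":-28.1}]'
python3 - <<'E'
from h import *
rows(spat(491.5,.6,0,-10.5)@G0(),tcp())
im=pickle.load(open('pics/top.pkl','rb'));W=cloud(im)
m=np.zeros((420,560),bool);m[140:205,172:240]=1;m&=(W[...,2]>.025)&(W[...,2]<.06)
p=W[m];c,s=np.cos(np.radians(15.5)),np.sin(np.radians(15.5))
bx=(p[:,0]-.6248)*c+(p[:,1]-.2561)*s;by=-(p[:,0]-.6248)*s+(p[:,1]-.2561)*c
print(len(p),np.percentile(bx,[1,99]),np.percentile(by,[1,99]))
for lo in range(-65,60,10):
    k=(bx>lo/1e3)&(bx<lo/1e3+.01)&(abs(by)<.06);print(lo,k.sum(),np.round(np.median(p[k,2]),4) if k.any() else '')
E
```

```text
clock: 1.35
position: [0.4631, -0.0656, 0.1478]
ee_rot: [0.03, 0.952, -0.089, 0.292]
contact_force: [-0.7, -1.1, -0.1]
width: 0.0854
gripper_force: 0.0
t[cm] [  3.89   6.42 -11.11] a[deg] [ 0.16 -0.86  0.27]
2251 [-0.06031101  0.05527389] [-0.06969864  0.06753271]
-65 110 0.042
-55 164 0.042
-45 167 0.0423
-35 164 0.0421
-25 162 0.0422
-15 171 0.0416
-5 165 0.0419
5 167 0.0414
15 160 0.0416
25 166 0.0414
35 166 0.0408
45 170 0.0422
55 24 0.0394
```

```bash
python3 -m pendant '[{"jaw":1,"tx":3.89,"ty":6.42,"tz":-3,"ax":0.16,"ay":-0.86,"az":0.27},{"jaw":1,"tx":3.89,"ty":6.42,"tz":-3,"ax":0.16,"ay":-0.86,"az":0.27},{"jaw":1,"tx":3.89,"ty":6.42,"tz":-3,"ax":0.16,"ay":-0.86,"az":0.27}]'
python3 - <<'E'
from h import *
from rig import manip
rows(spat(491.5,.6,0,-10.5)@G0(),tcp());print(manip.get_state()['qpos'])
E
```

```text
clock: 1.72
position: [0.502, -0.0025, 0.1176]
ee_rot: [0.028, 0.95, -0.088, 0.299]
contact_force: [0.3, -0.6, 0.1]
width: 0.0856
gripper_force: 0.0
t[cm] [ 0.    0.11 -8.09] a[deg] [-0.   -0.03  0.06]
[-0.11421154  0.07423473  2.31429717 -0.27337166  0.14925959  1.89870407]
```

```bash
sed -i 's/^LEAN=35/LEAN=28/' h.py; python3 - <<'E'
from h import *
rows(spat(491.5,.6,0,-10.5)@G0(),tcp())
E
```

```text
t[cm] [-0.19  0.15 -8.21] a[deg] [1.28 6.86 0.06]
```

```bash
python3 -m pendant '[{"jaw":1,"tx":-0.2,"ty":0.12,"tz":-2,"ax":1.3,"ay":6.9,"az":0},{"jaw":1,"tx":-0.2,"ty":0.12,"tz":-6,"ax":1.3,"ay":6.9,"az":0},{"jaw":1,"tx":-0.2,"ty":0.12,"tz":-8.2,"ax":1.3,"ay":6.9,"az":0},{"jaw":1,"tx":-0.2,"ty":0.12,"tz":-8.2,"ax":1.3,"ay":6.9,"az":0},{"jaw":1,"tx":-0.2,"ty":0.12,"tz":-8.2,"ax":1.3,"ay":6.9,"az":0}]'
python3 - <<'E'
from h import *
from rig import manip
rows(spat(491.5,.6,0,-10.5)@G0(),tcp());print(manip.get_state()['qpos'])
E
```

```text
clock: 2.35
position: [0.5016, -0.0018, 0.0416]
ee_rot: [0.023, 0.967, -0.09, 0.238]
contact_force: [0.1, 0.2, -0.3]
width: 0.0857
gripper_force: 0.0
t[cm] [-0.15  0.08 -0.61] a[deg] [ 0.07 -0.32  0.2 ]
[-0.11732872  0.23673993  2.32099511 -0.3252603   0.10708992  1.95485016]
```

```bash
sed -i 's/^LEAN=28/LEAN=24/' h.py; python3 -m pendant '[{"jaw":1,"tz":1,"tx":0,"ty":0,"ax":0.7,"ay":4.2,"az":0.2},{"jaw":1,"tz":1,"tx":0,"ty":0,"ax":0.7,"ay":4.2,"az":0.2},{"jaw":1,"tz":1,"tx":0,"ty":0,"ax":0.7,"ay":4.2,"az":0.2}]'
python3 - <<'E'
from h import *
from rig import manip
rows(spat(491.5,.6,0,-10.5)@G0(),tcp());print(manip.get_state()['qpos'])
E
```

```text
clock: 2.72
position: [0.5007, -0.002, 0.0513]
ee_rot: [0.021, 0.975, -0.089, 0.202]
contact_force: [-0.7, 0.7, 0.1]
width: 0.0853
gripper_force: 0.0
t[cm] [-0.18  0.12 -1.64] a[deg] [ 0.15 -0.59  0.01]
[-0.12224446  0.217225    2.24695997 -0.10628764  0.27055009  1.727626  ]
```

```bash
python3 -m pendant '[{"jaw":1,"tx":-0.18,"ty":0.12,"tz":-1,"ax":0.15,"ay":-0.6,"az":0},{"jaw":1,"tx":-0.18,"ty":0.12,"tz":-1.64,"ax":0.15,"ay":-0.6,"az":0},{"jaw":1,"tx":-0.18,"ty":0.12,"tz":-1.64,"ax":0.15,"ay":-0.6,"az":0}]'
python3 - <<'E'
from h import *
from rig import manip
rows(spat(491.5,.6,0,-10.5)@G0(),tcp());print(manip.get_state()['qpos'])
im=manip.get_image('wrist');cv2.imwrite('pics/w1.png',im['pixels'])
E
```

```text
clock: 3.1
position: [0.4983, -0.0005, 0.0336]
ee_rot: [0.019, 0.974, -0.089, 0.205]
contact_force: [0.6, 0.4, -0.6]
width: 0.0854
gripper_force: 0.0
t[cm] [ 0.07 -0.03  0.13] a[deg] [-0.04 -0.19 -0.02]
[-0.12304797  0.25028433  2.28133726 -0.12329937  0.19658514  1.74656544]
```

View pics/w1.png

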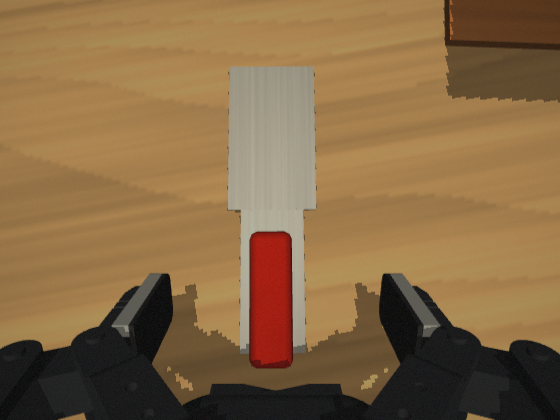

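The spatula handle, at (271,300), sits centred between the open pads. The blade is straight ahead of it. Closing the gripper.

```bash
python3 -m pendant '[{"jaw":-1,"tx":0.07,"tz":0.1},{"jaw":-1,"tx":0.07,"tz":0.1},{"jaw":-1,"tx":0.07,"tz":0.1},{"jaw":-1,"tx":0.07,"tz":0.1},{"jaw":-1,"tx":0.07,"tz":0.1},{"jaw":-1,"tx":0.07,"tz":0.1},{"jaw":-1,"tx":0.07,"tz":0.1},{"jaw":-1,"tx":0.07,"tz":0.1}]' 100
python3 - <<'E'
from h import *
print(manip.get_state()['qpos'] if 0 else '')
rows(spat(491.5,.6,0,-10.5)@G0(),tcp());rows(spat(491.5,.6,60,-10.5)@G0(),tcp())
E
```

```text
t[cm] [ 0.01 -0.02  0.08] a[deg] [-0.04 -0.12 -0.01]
t[cm] [ 0.01 -0.02  6.08] a[deg] [-0.04 -0.12 -0.01]invalid input at $[0]: expected keys jaw, tx, ty, tz, ax, ay, az
```

```bash
python3 -m pendant '[{"jaw":-1,"tx":0,"ty":0,"tz":0.08,"ax":0,"ay":0,"az":0},{"jaw":-1,"tx":0,"ty":0,"tz":0.08,"ax":0,"ay":0,"az":0},{"jaw":-1,"tx":0,"ty":0,"tz":0.08,"ax":0,"ay":0,"az":0},{"jaw":-1,"tx":0,"ty":0,"tz":0.08,"ax":0,"ay":0,"az":0},{"jaw":-1,"tx":0,"ty":0,"tz":0.08,"ax":0,"ay":0,"az":0},{"jaw":-1,"tx":0,"ty":0,"tz":0.08,"ax":0,"ay":0,"az":0},{"jaw":-1,"tx":0,"ty":0,"tz":0.08,"ax":0,"ay":0,"az":0}]' 100
python3 - <<'E'
from h import *
rows(spat(491.5,.6,0,-10.5)@G0(),tcp())
E
```

```text
clock: 4.03
position: [0.4993, -0.0006, 0.0355]
ee_rot: [0.019, 0.974, -0.09, 0.207]
contact_force: [-1.5, 0.7, 2.9]
width: 0.0143
gripper_force: 97.4
t[cm] [-0.04 -0.02 -0.05] a[deg] [-0.04 -0.06 -0.01]
```

```bash
python3 - <<'E'
from h import *
g=np.linalg.inv(spat(491.5,.6,0,-10.5))@tcp();g[1,3]=0;np.save('G.npy',g)
open('h.py','a').write('''
import os
G=np.load('G.npy')
BOX=np.array([624.8,256.1]);BY=15.5;HOU=np.array([659.,-236.]);HY=-12.8
def at(fr,x,z,y=0,pitch=0,dyaw=0): # spatula origin at x,y of frame 'b'/'h'
    o,w=(BOX,BY) if fr=='b' else (HOU,HY);c,s=np.cos(np.radians(w)),np.sin(np.radians(w))
    return spat(o[0]+x*c-y*s,o[1]+x*s+y*c,z,w+dyaw,pitch)
def cur(fr):
    T=tcp()@np.linalg.inv(G);o,w=(BOX,BY) if fr=='b' else (HOU,HY);d=R.from_euler('z',-w,degrees=True)
    print('spat in',fr,d.apply(np.r_[T[:2,3]*1000-o,T[2,3]*1000]).round(1),'yaw,negpitch,roll',(d*R.from_matrix(T[:3,:3])).as_euler('ZYX',degrees=True).round(2))
''')
E
python3 -c "
from h import *
rows(at('b',-214,60),tcp()@np.eye(4)) if 0 else rows(at('b',-214,60)@G,tcp())
from rig import manip;print(manip.get_state()['contact_force'])"
```

```text
t[cm] [-7.31 20.16  6.  ] a[deg] [-0.  0. 26.]
[-1.49215124  0.69734303  2.85761737]
```

```bash
python3 -m pendant '[{"jaw":-1,"tx":0,"ty":0,"tz":3,"ax":0,"ay":0,"az":0},{"jaw":-1,"tx":-1,"ty":3,"tz":6,"ax":0,"ay":0,"az":4},{"jaw":-1,"tx":-2.5,"ty":7,"tz":6,"ax":0,"ay":0,"az":9},{"jaw":-1,"tx":-4,"ty":11,"tz":6,"ax":0,"ay":0,"az":15},{"jaw":-1,"tx":-5.8,"ty":16,"tz":6,"ax":0,"ay":0,"az":21},{"jaw":-1,"tx":-7.3,"ty":20.2,"tz":6,"ax":0,"ay":0,"az":26},{"jaw":-1,"tx":-7.3,"ty":20.2,"tz":6,"ax":0,"ay":0,"az":26},{"jaw":-1,"tx":-7.3,"ty":20.2,"tz":6,"ax":0,"ay":0,"az":26}]'
python3 - <<'E'
from h import *
from rig import manip
cur('b');print(manip.get_state()['qpos'].round(3))
im=manip.get_image('top');cv2.imwrite('pics/t2.png',cv2.resize(im['pixels'][110:330,130:350],None,fx=2.7,fy=2.7,interpolation=cv2.INTER_CUBIC))
H=cv2.cvtColor(im['pixels'],cv2.COLOR_BGR2HSV).astype(int);W=cloud(im)
m=(H[...,1]<60)&(H[...,2]>110)&(W[...,2]>.05)&(W[...,2]<.075);m[:175]=0;m[:,:195]=0;m[:,240:]=0
k,L,st,_=cv2.connectedComponentsWithStats(m.astype(np.uint8));i=1+st[1:,4].argmax()
uv=np.argwhere(L==i)[:,::-1];print(st[i],np.median(W[L==i][:,2]),rect(ray(im,uv,.0625)[:,:2]))
T=tcp()@np.linalg.inv(G);print('pred front mid/px',(T@[.081,0,.0025,1])[:3],proj(im,[(T@[x,y,.0025,1])[:3] for x,y in((.122,.024),(.122,-.024),(.04,.024),(.04,-.024))]))
E
```

```text
clock: 5.03
position: [0.4258, 0.2012, 0.0949]
ee_rot: [-0.028, 0.969, 0.132, 0.205]
contact_force: [0.9, -0.1, -2.2]
width: 0.0145
gripper_force: 98.3
spat in b [-214.4    0.3   59.4] yaw,negpitch,roll [ 0.01  0.09 -0.02]
[ 0.304  0.092  2.245 -0.034  0.388  1.633]
[204 202  25  42 645] 0.06153791375534934 (array([481.8, 215.1]), array([110.5,  47.1]), 15.72)
pred front mid/px [0.4965368  0.22034298 0.06194125] [[202.30788409 205.68844135]
 [219.90538543 201.09481611]
 [210.06345378 235.74866208]
 [227.6853632  231.13994474]]
```

View pics/t2.png

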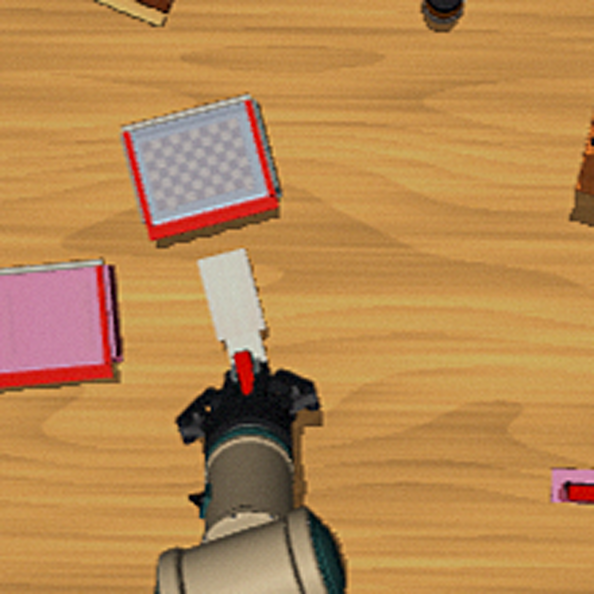

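The picture shows the held spatula, tip at crop (225,255), lined up square with the grey box below its red lip, crop (150,235) to (280,205). The measured blade matches the prediction to about 1 mm. Going under the lip.

```bash
python3 -m pendant '[{"jaw":-1,"tx":0,"ty":0,"tz":-1.4,"ax":0,"ay":0,"az":0},{"jaw":-1,"tx":0,"ty":0,"tz":-2.7,"ax":0,"ay":0,"az":0},{"jaw":-1,"tx":0,"ty":0,"tz":-2.7,"ax":0,"ay":0,"az":0},{"jaw":-1,"tx":1.2,"ty":0.33,"tz":-2.7,"ax":0,"ay":0,"az":0},{"jaw":-1,"tx":2.4,"ty":0.66,"tz":-2.7,"ax":0,"ay":0,"az":0},{"jaw":-1,"tx":3.6,"ty":1,"tz":-2.7,"ax":0,"ay":0,"az":0},{"jaw":-1,"tx":3.6,"ty":1,"tz":-2.7,"ax":0,"ay":0,"az":0}]'
python3 - <<'E'
from h import *
from rig import manip
cur('b');print(manip.get_state()['qpos'].round(3),manip.get_state()['contact_force'])
T=tcp()
for f in range(0,91,6):
    f=min(f,87);a=np.radians(f);r=107+3*f/90
    P=np.array([52,40])+r*np.array([-np.cos(a),np.sin(a)])+2*np.array([-np.sin(a),-np.cos(a)])
    x,z=P-[122,2.5];print(f,round(x,1),round(z,1),end=' ');rows(at('b',x,z)@G,T)
E
```

```text
clock: 5.95
position: [0.4642, 0.212, 0.0689]
ee_rot: [-0.028, 0.969, 0.132, 0.206]
contact_force: [0.1, -0.3, -1.1]
width: 0.0146
gripper_force: 98.3
spat in b [-174.4    0.4   33.5] yaw,negpitch,roll [-0.  -0.1 -0. ]
[ 0.3    0.192  2.215 -0.037  0.315  1.634] [ 0.07812556 -0.2939794  -1.12742933]
0 -177.0 35.5 t[cm] [-0.24 -0.11  0.2 ] a[deg] [-0.03  0.1   0.  ]
6 -176.8 46.7 t[cm] [-0.22 -0.1   1.32] a[deg] [-0.03  0.1   0.  ]
12 -175.5 57.9 t[cm] [-0.09 -0.06  2.44] a[deg] [-0.03  0.1   0.  ]
18 -173.0 68.8 t[cm] [0.15 0.   3.54] a[deg] [-0.03  0.1   0.  ]
24 -169.3 79.5 t[cm] [0.51 0.1  4.61] a[deg] [-0.03  0.1   0.  ]
30 -164.5 89.8 t[cm] [0.96 0.23 5.63] a[deg] [-0.03  0.1   0.  ]
36 -158.7 99.5 t[cm] [1.52 0.38 6.6 ] a[deg] [-0.03  0.1   0.  ]
42 -151.9 108.5 t[cm] [2.18 0.57 7.51] a[deg] [-0.03  0.1   0.  ]
48 -144.2 116.9 t[cm] [2.93 0.77 8.34] a[deg] [-0.03  0.1   0.  ]
54 -135.6 124.3 t[cm] [3.76 1.   9.09] a[deg] [-0.03  0.1   0.  ]
60 -126.2 130.9 t[cm] [4.65 1.25 9.74] a[deg] [-0.03  0.1   0.  ]
66 -116.2 136.4 t[cm] [ 5.62  1.52 10.3 ] a[deg] [-0.03  0.1   0.  ]
72 -105.7 140.9 t[cm] [ 6.63  1.8  10.75] a[deg] [-0.03  0.1   0.  ]
78 -94.7 144.3 t[cm] [ 7.69  2.09 11.08] a[deg] [-0.03  0.1   0.  ]
84 -83.5 146.5 t[cm] [ 8.78  2.39 11.3 ] a[deg] [-0.03  0.1   0.  ]
87 -77.7 147.1 t[cm] [ 9.33  2.55 11.37] a[deg] [-0.03  0.1   0.  ]
```

```bash
python3 -m pendant '[{"jaw":-1,"tx":-0.2,"ty":-0.1,"tz":0.2,"ax":0,"ay":0,"az":0},{"jaw":-1,"tx":-0.2,"ty":-0.1,"tz":1.3,"ax":0,"ay":0,"az":0},{"jaw":-1,"tx":-0.1,"ty":-0.05,"tz":2.45,"ax":0,"ay":0,"az":0},{"jaw":-1,"tx":0.15,"ty":0,"tz":3.55,"ax":0,"ay":0,"az":0},{"jaw":-1,"tx":0.5,"ty":0.1,"tz":4.6,"ax":0,"ay":0,"az":0},{"jaw":-1,"tx":0.95,"ty":0.23,"tz":5.65,"ax":0,"ay":0,"az":0},{"jaw":-1,"tx":1.5,"ty":0.38,"tz":6.6,"ax":0,"ay":0,"az":0},{"jaw":-1,"tx":2.2,"ty":0.57,"tz":7.5,"ax":0,"ay":0,"az":0},{"jaw":-1,"tx":2.9,"ty":0.77,"tz":8.35,"ax":0,"ay":0,"az":0}]'
python3 - <<'E'
from h import *
from rig import manip
cur('b');T=tcp()
for f in range(54,91,6):
    f=min(f,87);a=np.radians(f);r=107+3*f/90
    P=np.array([52,40])+r*np.array([-np.cos(a),np.sin(a)])+2*np.array([-np.sin(a),-np.cos(a)])
    x,z=P-[122,2.5];print(f,end=' ');rows(at('b',x,z)@G,T)
im=manip.get_image('scene');cv2.imwrite('pics/s3.png',cv2.resize(im['pixels'][120:300,230:450],None,fx=2.5,fy=2.5))
E
```

```text
clock: 7.08
position: [0.4919, 0.2193, 0.1525]
ee_rot: [-0.028, 0.969, 0.132, 0.205]
contact_force: [-0.6, -0.5, -3.5]
width: 0.0148
gripper_force: 98.3
spat in b [-145.8    0.   117. ] yaw,negpitch,roll [-0.  0. -0.]
54 t[cm] [0.99 0.27 0.73] a[deg] [0. 0. 0.]
60 t[cm] [1.89 0.52 1.39] a[deg] [0. 0. 0.]
66 t[cm] [2.85 0.79 1.94] a[deg] [0. 0. 0.]
72 t[cm] [3.86 1.07 2.39] a[deg] [0. 0. 0.]
78 t[cm] [4.92 1.36 2.73] a[deg] [0. 0. 0.]
84 t[cm] [6.01 1.66 2.95] a[deg] [0. 0. 0.]
87 t[cm] [6.56 1.82 3.01] a[deg] [0. 0. 0.]
```

View pics/s3.png

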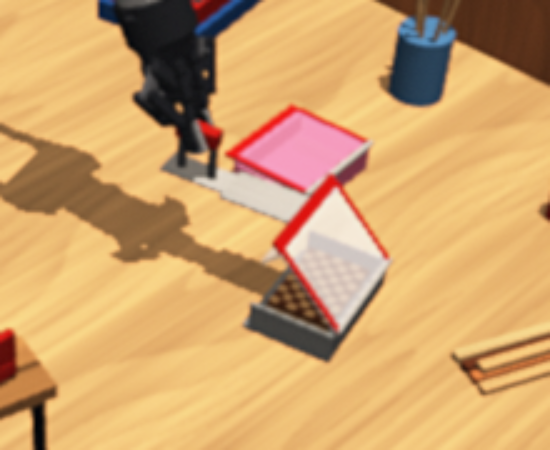

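The cover is about half open at crop (330,250), with the blade in the lip corner at (290,215). Continuing the arc.

```bash
python3 -m pendant '[{"jaw":-1,"tx":1,"ty":0.27,"tz":0.75,"ax":0,"ay":0,"az":0},{"jaw":-1,"tx":1.9,"ty":0.52,"tz":1.4,"ax":0,"ay":0,"az":0},{"jaw":-1,"tx":2.85,"ty":0.79,"tz":1.95,"ax":0,"ay":0,"az":0},{"jaw":-1,"tx":3.85,"ty":1.07,"tz":2.4,"ax":0,"ay":0,"az":0},{"jaw":-1,"tx":4.9,"ty":1.36,"tz":2.75,"ax":0,"ay":0,"az":0},{"jaw":-1,"tx":6,"ty":1.66,"tz":2.95,"ax":0,"ay":0,"az":0},{"jaw":-1,"tx":6.6,"ty":1.82,"tz":3.0,"ax":0,"ay":0,"az":0},{"jaw":-1,"tx":6.6,"ty":1.82,"tz":3.0,"ax":0,"ay":0,"az":0},{"jaw":-1,"tx":6.6,"ty":1.82,"tz":3.0,"ax":0,"ay":0,"az":0}]'
python3 - <<'E'
from h import *
from rig import manip
cur('b');T=tcp();print(manip.get_state()['qpos'].round(3))
for x,z in((-95,148),(-215,150),(-215,11)):rows(at('b',x,z)@G,T)
im=manip.get_image('scene');cv2.imwrite('pics/s4.png',cv2.resize(im['pixels'][120:300,230:450],None,fx=2.5,fy=2.5))
H=cv2.cvtColor(im['pixels'],cv2.COLOR_BGR2HSV).astype(int);W=cloud(im)
m=((H[...,0]<8)|(H[...,0]>172))&(H[...,1]>150)&(W[...,2]>.05)&(W[...,1]>.15)&(W[...,0]>.58)
p=W[m];c,s=np.cos(np.radians(BY)),np.sin(np.radians(BY));bx=((p[:,0]*1000-BOX[0])*c+(p[:,1]*1000-BOX[1])*s);z=p[:,2]*1000
print(len(p),z.min(),z.max());k=z>z.max()-15
print('cover angle from top edge',np.degrees(np.arctan2(z[k].mean()-40,52-bx[k].mean())))
E
```

```text
clock: 8.25
position: [0.5576, 0.2375, 0.1822]
ee_rot: [-0.028, 0.969, 0.132, 0.206]
contact_force: [-0.0, 0.4, -1.5]
width: 0.0146
gripper_force: 98.2
spat in b [-77.6   0.  146.7] yaw,negpitch,roll [ 0.   -0.05  0.  ]
[ 0.293  0.167  1.868 -0.013  0.688  1.602]
t[cm] [-1.67 -0.47  0.13] a[deg] [-0.02  0.05 -0.  ]
t[cm] [-13.24  -3.67   0.33] a[deg] [-0.02  0.05 -0.  ]
t[cm] [-13.24  -3.67 -13.57] a[deg] [-0.02  0.05 -0.  ]
123 61.43979547106171 156.90048264106903
cover angle from top edge 89.61177955419015
```

```bash
python3 -m pendant '[{"jaw":-1,"tx":-1.67,"ty":-0.47,"tz":0.15,"ax":0,"ay":0,"az":0},{"jaw":-1,"tx":-4,"ty":-1.1,"tz":0.3,"ax":0,"ay":0,"az":0},{"jaw":-1,"tx":-7.5,"ty":-2.1,"tz":0.3,"ax":0,"ay":0,"az":0},{"jaw":-1,"tx":-11,"ty":-3.05,"tz":0,"ax":0,"ay":0,"az":0},{"jaw":-1,"tx":-12,"ty":-3.3,"tz":-4,"ax":0,"ay":0,"az":0},{"jaw":-1,"tx":-12,"ty":-3.3,"tz":-9,"ax":0,"ay":0,"az":0},{"jaw":-1,"tx":-12,"ty":-3.3,"tz":-13.6,"ax":0,"ay":0,"az":0},{"jaw":-1,"tx":-12,"ty":-3.3,"tz":-13.6,"ax":0,"ay":0,"az":0},{"jaw":-1,"tx":-12,"ty":-3.3,"tz":-13.6,"ax":0,"ay":0,"az":0}]'
python3 - <<'E'
from h import *
from rig import manip
cur('b');print(manip.get_state()['qpos'].round(3))
im=manip.get_image('top');pickle.dump(im,open('pics/top5.pkl','wb'))
cv2.imwrite('pics/t5.png',cv2.resize(im['pixels'][130:270,150:290],None,fx=4,fy=4,interpolation=cv2.INTER_CUBIC))
H=cv2.cvtColor(im['pixels'],cv2.COLOR_BGR2HSV).astype(int);W=cloud(im)
m=(abs(W[...,2]-.028)<.006)&(H[...,1]>60);m[:140]=0;m[205:]=0;m[:,:165]=0;m[:,245:]=0
k,L,st,_=cv2.connectedComponentsWithStats(m.astype(np.uint8))
for i in range(1,k):
    if st[i,4]>200:
        uv=np.argwhere(L==i)[:,::-1];print(st[i],np.median(W[L==i][:,2]),rect(ray(im,uv,.028)[:,:2]))
        xy=ray(im,uv,.028)[:,:2]*1000-BOX;q=xy@R.from_euler('z',BY,degrees=True).as_matrix()[:2,:2];print('in box',np.percentile(q,[0.5,99.5],axis=0))
E
```

```text
clock: 9.43
position: [0.4382, 0.2047, 0.0474]
ee_rot: [-0.028, 0.969, 0.132, 0.207]
contact_force: [0.1, 0.1, -1.7]
width: 0.0143
gripper_force: 98.2
spat in b [-201.4    0.3   12. ] yaw,negpitch,roll [ 0.01 -0.15  0.  ]
[ 0.302  0.203  2.297 -0.056  0.222  1.655]
[183 154  41  34 896] 0.027280762726217267 (array([625.8, 258.5]), array([71.3, 99.9]), 15.8)
in box [[-32.1880878  -47.09898768]
 [ 36.65917491  51.46651964]]
```

View pics/t5.png

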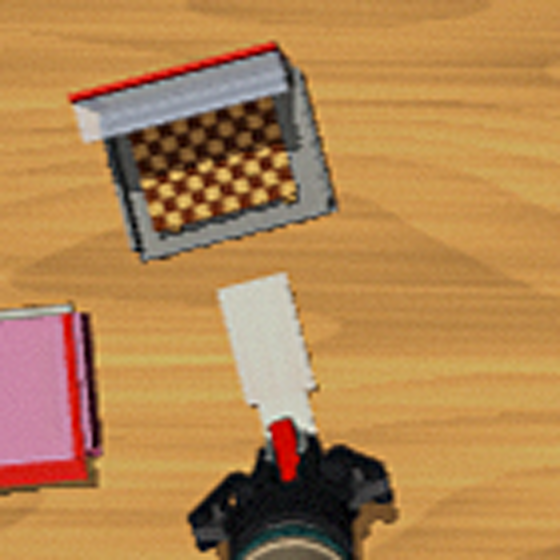

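The cover stands open, with its red edge at crop (175,72). The panel is fully visible at (215,165), 71 x 100 mm as expected, and the blade points straight at it. Inserting.

```bash
python3 -m pendant '[{"jaw":-1,"tx":1,"ty":0.45,"tz":-0.05,"ax":0,"ay":0,"az":0},{"jaw":-1,"tx":3,"ty":1,"tz":-0.05,"ax":0,"ay":0,"az":0},{"jaw":-1,"tx":5,"ty":1.55,"tz":-0.05,"ax":0,"ay":0,"az":0},{"jaw":-1,"tx":7,"ty":2.1,"tz":-0.05,"ax":0,"ay":0,"az":0},{"jaw":-1,"tx":9,"ty":2.65,"tz":-0.05,"ax":0,"ay":0,"az":0},{"jaw":-1,"tx":10.4,"ty":3.05,"tz":-0.05,"ax":0,"ay":0,"az":0},{"jaw":-1,"tx":11.2,"ty":3.3,"tz":-0.05,"ax":0,"ay":0,"az":0},{"jaw":-1,"tx":11.2,"ty":3.3,"tz":-0.05,"ax":0,"ay":0,"az":0}]'
python3 - <<'E'
from h import *
from rig import manip
cur('b');T=tcp();rows(at('b',-83.5,34,2)@G,T)
E
```

```text
clock: 10.48
position: [0.5496, 0.2375, 0.0456]
ee_rot: [-0.028, 0.969, 0.132, 0.206]
contact_force: [-0.8, 0.1, -1.0]
width: 0.0148
gripper_force: 98.3
spat in b [-85.3   2.1  10.1] yaw,negpitch,roll [ 0.   -0.01 -0.  ]
t[cm] [0.18 0.04 2.39] a[deg] [ 0.    0.01 -0.  ]
```

```bash
python3 -m pendant '[{"jaw":-1,"tx":0.1,"ty":0.03,"tz":0.3,"ax":0,"ay":0,"az":0},{"jaw":-1,"tx":0.1,"ty":0.03,"tz":0.6,"ax":0,"ay":0,"az":0},{"jaw":-1,"tx":0.1,"ty":0.03,"tz":0.9,"ax":0,"ay":0,"az":0},{"jaw":-1,"tx":0.1,"ty":0.03,"tz":1.2,"ax":0,"ay":0,"az":0},{"jaw":-1,"tx":0.1,"ty":0.03,"tz":1.6,"ax":0,"ay":0,"az":0},{"jaw":-1,"tx":0.1,"ty":0.03,"tz":2,"ax":0,"ay":0,"az":0},{"jaw":-1,"tx":0.1,"ty":0.03,"tz":2.4,"ax":0,"ay":0,"az":0},{"jaw":-1,"tx":0.1,"ty":0.03,"tz":2.4,"ax":0,"ay":0,"az":0},{"jaw":-1,"tx":0.1,"ty":0.03,"tz":2.4,"ax":0,"ay":0,"az":0},{"jaw":-1,"tx":0.1,"ty":0.03,"tz":2.4,"ax":0,"ay":0,"az":0}]'
cat >> h.py <<'E'
def panel(im,z,u0,v0,u1,v1):
    H=cv2.cvtColor(im['pixels'],cv2.COLOR_BGR2HSV).astype(int);W=cloud(im)
    m=(abs(W[...,2]-z)<.005)&(H[...,1]>60);o=np.zeros_like(m);o[v0:v1,u0:u1]=1;m&=o
    k,L,st,_=cv2.connectedComponentsWithStats(m.astype(np.uint8));i=1+st[1:,4].argmax()
    uv=np.argwhere(L==i)[:,::-1];print(st[i],'z',np.median(W[L==i][:,2]),rect(ray(im,uv,z)[:,:2]));return W[L==i]
E
python3 - <<'E'
from h import *
from rig import manip
cur('b');im=manip.get_image('top')
panel(im,.042,165,130,245,215);T=tcp()@np.linalg.inv(G);print((T@[.085,0,.0025,1])[:3])
T=tcp();rows(at('b',-180,40,2)@G,T);rows(at('h',-210,40)@G,T)
E
```

```text
clock: 11.72
position: [0.55, 0.2376, 0.0691]
ee_rot: [-0.028, 0.969, 0.132, 0.205]
contact_force: [-0.0, 0.3, -2.5]
width: 0.0145
gripper_force: 98.3
spat in b [-85.    2.1  33.6] yaw,negpitch,roll [ 0.    0.05 -0.01]
[182 154  42  33 834] z 0.04176531821714391 (array([625.5, 258.5]), array([67.3, 99.9]), 15.78)
[0.62433524 0.25812976 0.03605437]
t[cm] [-9.16 -2.55  0.64] a[deg] [ 0.02 -0.04  0.  ]
t[cm] [ -8.81 -42.88   0.64] a[deg] [ 1.00e-02 -5.00e-02 -2.83e+01]
```

```bash
python3 -m pendant '[{"jaw":-1,"tx":-0.5,"ty":-0.14,"tz":0.2,"ax":0,"ay":0,"az":0},{"jaw":-1,"tx":-1.5,"ty":-0.42,"tz":0.4,"ax":0,"ay":0,"az":0},{"jaw":-1,"tx":-2.7,"ty":-0.75,"tz":0.6,"ax":0,"ay":0,"az":0},{"jaw":-1,"tx":-4,"ty":-1.1,"tz":0.6,"ax":0,"ay":0,"az":0},{"jaw":-1,"tx":-5.3,"ty":-1.47,"tz":0.6,"ax":0,"ay":0,"az":0},{"jaw":-1,"tx":-6.6,"ty":-1.83,"tz":0.6,"ax":0,"ay":0,"az":0},{"jaw":-1,"tx":-7.9,"ty":-2.2,"tz":0.6,"ax":0,"ay":0,"az":0},{"jaw":-1,"tx":-9,"ty":-2.5,"tz":0.6,"ax":0,"ay":0,"az":0},{"jaw":-1,"tx":-9.5,"ty":-2.65,"tz":0.6,"ax":0,"ay":0,"az":0},{"jaw":-1,"tx":-9.5,"ty":-2.65,"tz":0.6,"ax":0,"ay":0,"az":0}]'
python3 - <<'E'
from h import *
cur('b');T=tcp();rows(at('h',-210,40)@G,T)
from rig import manip;print(manip.get_state()['qpos'].round(3))
E
```

```text
clock: 13.02
position: [0.4551, 0.2111, 0.0754]
ee_rot: [-0.028, 0.969, 0.132, 0.205]
contact_force: [0.7, 1.1, -1.1]
width: 0.0146
gripper_force: 98.3
spat in b [-183.5    2.    40. ] yaw,negpitch,roll [ 0.01  0.   -0.  ]
t[cm] [  0.69 -40.23   0.  ] a[deg] [  0.    -0.   -28.31]
[ 0.306  0.17   2.22  -0.042  0.334  1.642]
```

```bash
python3 -m pendant '[{"jaw":-1,"tx":0,"ty":-0.8,"tz":0,"ax":0,"ay":0,"az":-0.5},{"jaw":-1,"tx":0,"ty":-2.5,"tz":0,"ax":0,"ay":0,"az":-1.5},{"jaw":-1,"tx":0,"ty":-4.7,"tz":0,"ax":0,"ay":0,"az":-3},{"jaw":-1,"tx":0.1,"ty":-7.1,"tz":0,"ax":0,"ay":0,"az":-5},{"jaw":-1,"tx":0.1,"ty":-9.5,"tz":0,"ax":0,"ay":0,"az":-7},{"jaw":-1,"tx":0.1,"ty":-11.9,"tz":0,"ax":0,"ay":0,"az":-9},{"jaw":-1,"tx":0.2,"ty":-14.3,"tz":0,"ax":0,"ay":0,"az":-11},{"jaw":-1,"tx":0.2,"ty":-16.7,"tz":0,"ax":0,"ay":0,"az":-12.8},{"jaw":-1,"tx":0.3,"ty":-18.8,"tz":0,"ax":0,"ay":0,"az":-14},{"jaw":-1,"tx":0.3,"ty":-20,"tz":0,"ax":0,"ay":0,"az":-14.5}]'
python3 - <<'E'
from h import *
T=tcp();rows(at('h',-210,40)@G,T)
E
```

```text
clock: 14.28
position: [0.4589, 0.0096, 0.0756]
ee_rot: [-0.002, 0.978, 0.008, 0.208]
contact_force: [-0.3, -0.3, -1.6]
width: 0.0143
gripper_force: 98.2
t[cm] [ 3.000e-01 -2.008e+01 -1.000e-02] a[deg] [  0.04   0.03 -13.69]
```

```bash
python3 -m pendant '[{"jaw":-1,"tx":0,"ty":-0.8,"tz":0,"ax":0,"ay":0,"az":-0.5},{"jaw":-1,"tx":0,"ty":-2.6,"tz":0,"ax":0,"ay":0,"az":-1.5},{"jaw":-1,"tx":0,"ty":-5,"tz":0,"ax":0,"ay":0,"az":-3},{"jaw":-1,"tx":0.1,"ty":-7.5,"tz":0,"ax":0,"ay":0,"az":-5},{"jaw":-1,"tx":0.1,"ty":-10,"tz":0,"ax":0,"ay":0,"az":-7},{"jaw":-1,"tx":0.1,"ty":-12.5,"tz":0,"ax":0,"ay":0,"az":-9},{"jaw":-1,"tx":0.2,"ty":-15,"tz":0,"ax":0,"ay":0,"az":-11},{"jaw":-1,"tx":0.2,"ty":-17.5,"tz":0,"ax":0,"ay":0,"az":-12.8},{"jaw":-1,"tx":0.3,"ty":-19.3,"tz":0,"ax":0,"ay":0,"az":-13.5},{"jaw":-1,"tx":0.3,"ty":-20.1,"tz":0,"ax":0,"ay":0,"az":-13.7}]'
python3 - <<'E'
from h import *
from rig import manip
cur('h');im=manip.get_image('top');pickle.dump(im,open('pics/t6.pkl','wb'))
p=panel(im,.0485,290,150,440,270)
Ti=np.linalg.inv(tcp()@np.linalg.inv(G));print('panel centre guess in spat',(Ti@np.r_[(p.min(0)+p.max(0))/2,1])[:3])
# house from this view: gallery top
W=cloud(im);g=(abs(W[...,2]-.194)<.006);g[:130]=0;g[220:]=0;g[:,:330]=0;g[:,450:]=0
print('gal',rect(ray(im,np.argwhere(g)[:,::-1],.194)[:,:2]))
cv2.imwrite('pics/t6.png',cv2.resize(im['pixels'][110:310,280:480],None,fx=2.9,fy=2.9,interpolation=cv2.INTER_CUBIC))
E
```

```text
clock: 15.52
position: [0.4615, -0.191, 0.0754]
ee_rot: [0.023, 0.972, -0.109, 0.206]
contact_force: [-0.2, -0.2, -2.6]
width: 0.0144
gripper_force: 98.2
spat in h [-2.104e+02  1.000e-01  4.000e+01] yaw,negpitch,roll [ 0.05 -0.01 -0.02]
[356 187  42  34 890] z 0.04862525697271047 (array([ 541.3, -208.4]), array([100.6,  70.9]), 77.78)
panel centre guess in spat [0.09044853 0.00141205 0.00848791]
gal (array([ 618.1, -227.8]), array([200.8,  67.7]), 77.31)
```

View pics/t6.png

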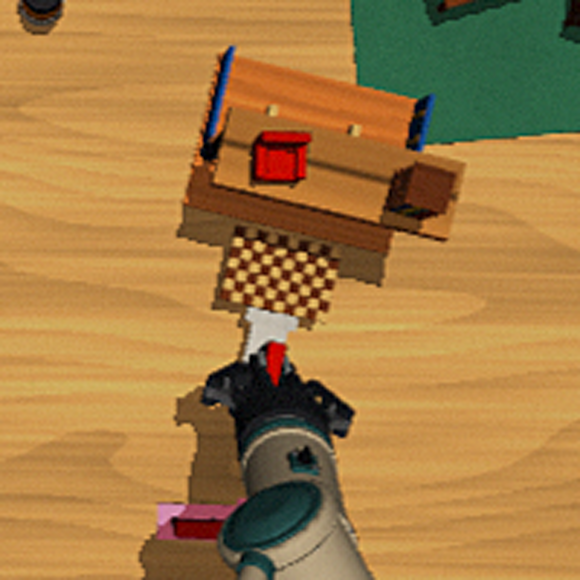

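The level panel sits on the blade at crop (280,275), in front of the gallery front edge at about (300,195). Before going in, I'll check the hand's front profile against the gallery.

```bash
python3 - <<'E'
from h import *
for f in('pics/t6.pkl',):
    im=pickle.load(open(f,'rb'));W=cloud(im)
from rig import manip
sc=manip.get_image('scene')
for n,im in(('top',im),('scene',sc)):
    p=cloud(im).reshape(-1,3)*1000;q=(p[:,:2]-HOU)@R.from_euler('z',HY,degrees=True).as_matrix()[:2,:2]
    k=(abs(q[:,1])<75)&(q[:,0]<-90)&(q[:,0]>-400);q=q[k];z=p[k,2]
    for lo in range(60,320,20):
        m=(z>lo)&(z<lo+20)
        if m.sum()>5: print(n,lo,'max house x +120:',np.percentile(q[m,0],99).round(0)+120,m.sum())
E
```

```text
top 60 max house x +120: -72.0 67
top 80 max house x +120: -65.0 52
top 100 max house x +120: -67.0 92
top 120 max house x +120: -90.0 118
top 140 max house x +120: -94.0 130
top 160 max house x +120: -102.0 185
top 180 max house x +120: -117.0 29
top 200 max house x +120: -102.0 82
top 220 max house x +120: -106.0 147
top 240 max house x +120: -115.0 151
top 260 max house x +120: -126.0 162
top 280 max house x +120: -133.0 157
top 300 max house x +120: -144.0 124
scene 80 max house x +120: -61.0 55
scene 100 max house x +120: -65.0 138
scene 120 max house x +120: -86.0 282
scene 140 max house x +120: -91.0 325
scene 160 max house x +120: -100.0 487
scene 180 max house x +120: -106.0 220
scene 200 max house x +120: -100.0 243
scene 220 max house x +120: -103.0 359
scene 240 max house x +120: -114.0 328
scene 260 max house x +120: -125.0 335
scene 280 max house x +120: -131.0 331
scene 300 max house x +120: -142.0 334
```

```bash
python3 -m pendant '[{"jaw":-1,"tx":0.5,"ty":-0.12,"tz":-0.3,"ax":0,"ay":0,"az":0},{"jaw":-1,"tx":1.6,"ty":-0.38,"tz":-0.6,"ax":0,"ay":0,"az":0},{"jaw":-1,"tx":3.1,"ty":-0.73,"tz":-0.9,"ax":0,"ay":0,"az":0},{"jaw":-1,"tx":4.7,"ty":-1.12,"tz":-0.9,"ax":0,"ay":0,"az":0},{"jaw":-1,"tx":6.3,"ty":-1.5,"tz":-0.9,"ax":0,"ay":0,"az":0},{"jaw":-1,"tx":7.9,"ty":-1.88,"tz":-0.9,"ax":0,"ay":0,"az":-0.3},{"jaw":-1,"tx":9.4,"ty":-2.24,"tz":-0.9,"ax":0,"ay":0,"az":-0.5},{"jaw":-1,"tx":10.7,"ty":-2.55,"tz":-0.9,"ax":0,"ay":0,"az":-0.5},{"jaw":-1,"tx":11.5,"ty":-2.73,"tz":-0.9,"ax":0,"ay":0,"az":-0.5},{"jaw":-1,"tx":11.7,"ty":-2.75,"tz":-0.9,"ax":0,"ay":0,"az":-0.5}]'
python3 - <<'E'
from h import *
from rig import manip
cur('h');im=manip.get_image('scene');pickle.dump(im,open('pics/s7.pkl','wb'))
p=panel(im,.040,150,290,290,400)*1000
q=(p[:,:2]-HOU)@R.from_euler('z',HY,degrees=True).as_matrix()[:2,:2];print('panel extents in house',np.percentile(q,[0.5,99.5],axis=0).round(1))
cv2.imwrite('pics/s7.png',cv2.resize(im['pixels'][230:410,130:310],None,fx=3.2,fy=3.2,interpolation=cv2.INTER_CUBIC))
E
```

```text
clock: 16.88
position: [0.5787, -0.2174, 0.0662]
ee_rot: [0.023, 0.972, -0.112, 0.206]
contact_force: [0.5, -0.2, -1.7]
width: 0.0142
gripper_force: 98.2
spat in h [-90.3   0.4  30.7] yaw,negpitch,roll [-0.38  0.03 -0.  ]
[ 187  323   57   44 1361] z 0.040000723888864664 (array([ 660. , -232.6]), array([101.2,  75.8]), 77.56)
panel extents in house [[-36.2 -46.3]
 [ 36.2  53. ]]
```

View pics/s7.png

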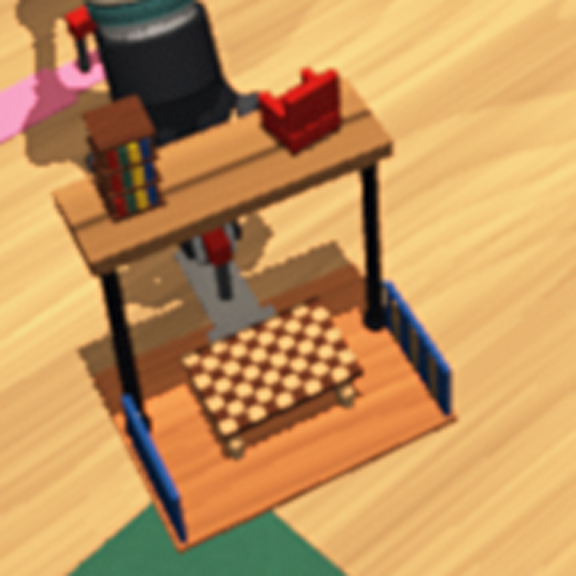

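The panel, at crop (270,370), hangs level over the joist ends at (235,447) and (345,395). It is about 2 mm off sideways. I'll correct that by 1.5 mm and lower slowly.

```bash
python3 -m pendant '[{"jaw":-1,"tx":-0.03,"ty":-0.15,"tz":-0.3,"ax":0,"ay":0,"az":0},{"jaw":-1,"tx":-0.03,"ty":-0.15,"tz":-0.6,"ax":0,"ay":0,"az":0},{"jaw":-1,"tx":-0.03,"ty":-0.15,"tz":-0.8,"ax":0,"ay":0,"az":0},{"jaw":-1,"tx":-0.03,"ty":-0.15,"tz":-1,"ax":0,"ay":0,"az":0},{"jaw":-1,"tx":-0.03,"ty":-0.15,"tz":-1.15,"ax":0,"ay":0,"az":0},{"jaw":-1,"tx":-0.03,"ty":-0.15,"tz":-1.3,"ax":0,"ay":0,"az":0},{"jaw":-1,"tx":-0.03,"ty":-0.15,"tz":-1.5,"ax":0,"ay":0,"az":0},{"jaw":-1,"tx":-0.03,"ty":-0.15,"tz":-1.75,"ax":0,"ay":0,"az":0},{"jaw":-1,"tx":-0.03,"ty":-0.15,"tz":-1.9,"ax":0,"ay":0,"az":0},{"jaw":-1,"tx":-0.03,"ty":-0.15,"tz":-1.9,"ax":0,"ay":0,"az":0}]'
python3 - <<'E'
from h import *
from rig import manip
cur('h');im=manip.get_image('scene')
p=panel(im,.028,150,290,290,400)*1000
q=(p[:,:2]-HOU)@R.from_euler('z',HY,degrees=True).as_matrix()[:2,:2];print('panel extents in house',np.percentile(q,[0.5,99.5],axis=0).round(1))
print('tilt fit',np.linalg.lstsq(np.c_[p[:,:2]-p[:,:2].mean(0),np.ones(len(p))],p[:,2],rcond=None)[0].round(3))
E
```

```text
clock: 18.18
position: [0.5778, -0.2188, 0.0471]
ee_rot: [0.023, 0.972, -0.112, 0.206]
contact_force: [0.2, -0.6, -1.4]
width: 0.0145
gripper_force: 98.2
spat in h [-90.9  -1.2  11.6] yaw,negpitch,roll [-0.4   0.04  0.  ]
[ 187  326   56   44 1351] z 0.02851831164819818 (array([ 661. , -234.6]), array([100.9,  75.3]), 77.32)
panel extents in house [[-35.9 -47.7]
 [ 35.8  51.6]]
tilt fit [-4.0000e-03  2.0000e-03  2.8494e+01]
```

```bash
python3 -m pendant '[{"jaw":-1,"tx":-0.6,"ty":0.14,"tz":0,"ax":0,"ay":0,"az":0},{"jaw":-1,"tx":-1.8,"ty":0.41,"tz":0,"ax":0,"ay":0,"az":0},{"jaw":-1,"tx":-3.3,"ty":0.75,"tz":0,"ax":0,"ay":0,"az":0},{"jaw":-1,"tx":-5,"ty":1.13,"tz":0,"ax":0,"ay":0,"az":0},{"jaw":-1,"tx":-6.7,"ty":1.52,"tz":0,"ax":0,"ay":0,"az":0},{"jaw":-1,"tx":-8.4,"ty":1.9,"tz":0,"ax":0,"ay":0,"az":0},{"jaw":-1,"tx":-10.1,"ty":2.3,"tz":0,"ax":0,"ay":0,"az":0},{"jaw":-1,"tx":-11.6,"ty":2.64,"tz":0,"ax":0,"ay":0,"az":0},{"jaw":-1,"tx":-12.5,"ty":2.84,"tz":0,"ax":0,"ay":0,"az":0},{"jaw":-1,"tx":-12.5,"ty":2.84,"tz":0,"ax":0,"ay":0,"az":0}]'
python3 - <<'E'
from h import *
from rig import manip
cur('h');im=manip.get_image('scene');print(manip.get_state()['qpos'].round(3))
p=panel(im,.028,150,290,290,400)
rows(at('h',-219,0)@G,tcp())
E
```

```text
clock: 19.48
position: [0.452, -0.1902, 0.0473]
ee_rot: [0.023, 0.972, -0.113, 0.206]
contact_force: [-0.3, 0.5, -1.5]
width: 0.0143
gripper_force: 98.2
spat in h [-220.    -1.1   11.9] yaw,negpitch,roll [-0.44  0.04  0.01]
[-0.672  0.212  2.279  0.586  0.319  0.601]
[ 187  326   56   45 1355] z 0.02834722877809659 (array([ 660.2, -234.5]), array([101.1,  73.8]), 77.32)
t[cm] [ 0.03  0.15 -1.21] a[deg] [0.03 0.01 0.44]
```

```bash
python3 -m pendant '[{"jaw":-1,"tx":0,"ty":0,"tz":-0.4,"ax":0,"ay":0,"az":0},{"jaw":-1,"tx":0,"ty":0,"tz":-0.8,"ax":0,"ay":0,"az":0},{"jaw":-1,"tx":0,"ty":0,"tz":-1.0,"ax":0,"ay":0,"az":0},{"jaw":-1,"tx":0,"ty":0,"tz":-1.15,"ax":0,"ay":0,"az":0},{"jaw":-1,"tx":0,"ty":0,"tz":-1.15,"ax":0,"ay":0,"az":0}]'
python3 -c "
from h import *
cur('h')"
```

```text
clock: 20.15
position: [0.4529, -0.1905, 0.0357]
ee_rot: [0.023, 0.972, -0.112, 0.206]
contact_force: [0.2, 0.5, -1.3]
width: 0.0146
gripper_force: 98.3
spat in h [-2.19e+02 -1.20e+00  2.00e-01] yaw,negpitch,roll [-0.4   0.03  0.  ]
```

```bash
python3 -m pendant '[{"jaw":-0.3,"tx":0,"ty":0,"tz":-0.03,"ax":0,"ay":0,"az":0},{"jaw":0.5,"tx":0,"ty":0,"tz":-0.03,"ax":0,"ay":0,"az":0},{"jaw":1,"tx":0,"ty":0,"tz":0,"ax":0,"ay":0,"az":0},{"jaw":1,"tx":0,"ty":0,"tz":0,"ax":0,"ay":0,"az":0},{"jaw":1,"tx":0,"ty":0,"tz":0,"ax":0,"ay":0,"az":0},{"jaw":1,"tx":-0.7,"ty":0.15,"tz":1.5,"ax":0,"ay":0,"az":0},{"jaw":1,"tx":-2,"ty":0.45,"tz":4.5,"ax":0,"ay":0,"az":0},{"jaw":1,"tx":-4,"ty":0.9,"tz":9,"ax":0,"ay":0,"az":0},{"jaw":1,"tx":-4.4,"ty":1,"tz":12,"ax":0,"ay":0,"az":0},{"jaw":1,"tx":-4.4,"ty":1,"tz":12,"ax":0,"ay":0,"az":0}]'
python3 - <<'E'
from h import *
from rig import manip
im=manip.get_image('scene');t=manip.get_image('top')
panel(im,.028,150,290,290,400)
for n,i in(('s',im),('t',t)):cv2.imwrite(f'pics/f{n}.png',i['pixels'])
cv2.imwrite('pics/final.png',np.hstack([cv2.resize(im['pixels'][110:410,110:410],(400,400)),cv2.resize(t['pixels'][90:330,170:470],(400,320))[:, :] if 0 else cv2.resize(t['pixels'][80:340,180:440],(400,400))]))
W=cloud(im);H=cv2.cvtColor(im['pixels'],cv2.COLOR_BGR2HSV).astype(int)
m=((H[...,0]<8)|(H[...,0]>172))&(H[...,1]>150)&(W[...,2]>.1)&(W[...,1]>.15)&(W[...,0]>.55)
p=W[m]*1000;bx=(p[:,:2]-BOX)@[np.cos(np.radians(BY)),np.sin(np.radians(BY))];k=p[:,2]>p[:,2].max()-15
print('cover deg',np.degrees(np.arctan2(p[k,2].mean()-40,52-bx[k].mean())))
E
```

```text
clock: 21.4
position: [0.41, -0.1817, 0.1586]
ee_rot: [0.026, 0.971, -0.112, 0.208]
contact_force: [0.6, -0.6, 0.4]
width: 0.0853
gripper_force: 0.0
[ 187  326   56   45 1350] z 0.028368804785572632 (array([ 660.5, -234.5]), array([101.1,  74.3]), 77.32)
cover deg 89.65780194688136
```

View pics/final.png

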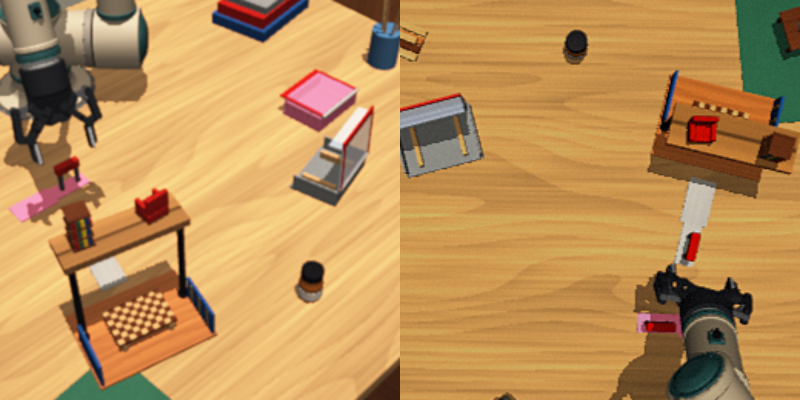

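In the final view, the panel lies on the joists at (140,318) and the cover stands open at (358,135). The spatula lies flat at (695,220), clear of the house, and the jar and furniture look undisturbed. Handing in.

```bash
python3 -c "
from rig import manip
print(manip.sign_off())"
```

```text
the job is handed in; nothing more can be done
None
```

I handed the job in at about 21 s, but got no verdict back: by camera the cover stands open near 90°, the panel sits level and within about 1 mm of centre on the joists, and the spatula lies flat on the bench clear of the house and box.

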